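Switch on the bench control station in order

ROBOT

A 7-joint arm with a two-finger parallel gripper is mounted at the origin on the work surface; the furniture and walls round the work are solid. World frame = base frame: x ahead of the robot, y to its left, z up, the work surface at z = 0. Lengths are in m, angles in rad, forces in N, time in s.
With the tool pointing down it reaches from about 0.4 to 0.85 m from the base axis. Payload 10.4 kg.
Tool frame: the origin (TCP) lies on the centre line of the jaws, within the pads' length; the fingertips stand r.finger_overhang ahead of it and the grasp point (between the pads) lies 5 mm behind it (r.finger_overhang is the distance from the TCP to the fingertips, in m); z points along the fingers, y is the line along which they close (so a half turn about z gives the same grasp; the last joint's range is limited). The gripper opens to 87 mm and grips with 3 to 60 N. Pads are 19 mm wide; open, the fingers measure 117 mm over their backs; the gripper's body (75 mm by 190 mm) begins 51 mm behind the grasp point.
Start: joints at [1.256, 0.332, -0.065, 1.46, 0.022, 1.35, -0.088], TCP at [0.18, -0.599, 0.237] pointing down, gripper open.
Joint ranges: [-2.6, 2.6], [-0.5, 2.12], [-1.47, 1.34], [0.16, 2.42], [-1.27, 4.41], [0.06, 2.06], [-2.6, 2.6]. Speed limits (rad/s): [2.22, 2.22, 2.79, 2.79, 3.14, 3.14, 3.14].

INTERFACE

Orientations are given as a unit quaternion [x, y, z, w].
In Python, from bench import read_state, viewer, r gives the robot as it stands.
- The arm moves only by the tool carry_out, never from a script. Its argument "moves" is a list of rows, each a list of 6 numbers: the shift along the tool's x, y, z in units of 40 mm (1.0 is 40 mm), then the turn, a rotation vector about the tool's x, y, z in units of 8 degrees (1.0 is 8 degrees). A call has 1 to 20 rows; each row shifts and turns the commanded pose from where the row before left it, along the tool's axes as they then stand; what a row does not reach is not made up. A row lasts 1/8 s, in which the tool goes at most 62.5 mm and 10.7 degrees, less where a joint would pass 70% of its speed; a pose out of reach is approached as far as the arm can. A call is refused whole if a number of a shift passes 1 or a number of a turn 1, either way. A call with a gripper value outside its range is refused whole. "fingers" is the finger opening in mm, from 0 to 87, set as the call begins (left out, the last holds). The fingers move at their own pace and stop on an object; "force" is the grip in N (left out, the last holds). Time passes only in rows, so rows that do not move let the fingers close. It gives the time, the measured TCP pose, the force, the opening and the grip force at its end, in the units of the state.
- read_state(): the state, without advancing time (a new reading comes with each control period).
- viewer.camera(name): name is "side" or "top" or "wrist"; returns a dict with "pixels" (420x560x3 uint8, red, green, blue), "range_z" (420x560 float32, m along the optical axis (not along the pixel's ray), 0 where there is no reading), "fx", "fy", "cx", "cy" (pixels), "xyz" and "orientation" of the camera in the world. Camera axes: x right, y down, z forward; pixel columns grow to the right and rows downward; lengths in m; the calibration is good to about 2 mm. A picture is of the moment at which its call begins.
- r.close_job(): hands the job in; it is judged then, once.
The state is a dict: "time": time; "joint_positions": joint angles; "joint_vel": joint speeds; "joint_torque": joint torques, N m; "ee_pos": TCP position; "eef_rot": TCP orientation; "ft_force": force on the tool from outside, world axes, zero at the start; "torque": the same for the moment, N m; "width": finger opening in m; "grip_force": force on a finger pad.
Only numpy, scipy, OpenCV 4.12 (cv2) and the standard library are available. Lean on these libraries where they do the work, as an engineer would, in place of code of your own. Each camera call takes 0.05 s, during which the arm holds its last target. There are 200 camera calls.

TASK

Switch on the row of controls on the bench by pressing with the fingertips: first push the raised far end of the wide rocker fully down, then the raised far end of the narrow rocker fully down, and then press the small round button right in and let it come back up. Do not press the large mushroom-headed button, and leave the ring gauge, the tape roll and the jar where they are; nothing is to be picked up.

Things in the scene. Friction and masses are not known exactly. Their poses are not given: they have to be found in the camera images.
- station: Flat aluminium mounting plate, 96 x 296 x 10 mm, fixed to the bench. Origin: centre of its underside. Its x axis points away from the robot (turned by up to 0.3 rad), y along the row. On it stand four equal fixed grey boxes in a row along y, 68 mm apart centre to centre, each 80 (x) x 60 (y) x 30 mm, tops 40 mm above the bench; each carries one black control in its middle. The order of the four boxes in the row varies.
- wide_rocker (a joint): Angle of the wide rocker, rad: 0 = off (its half away from the robot stands up, tilted 0.44 rad), 0.44 = on (that half level, the other half up, at its stop). The rocker is 40 mm wide, its two halves 30 mm long each, pivot line along y over the box centre, 54 mm above the bench. It stays where it is left; about 0.05 N m turns it (some 2.5 N at the press point).
- wide_rocker_press (a point): Point on the upper face of the wide rocker's half that is up when off, 22 mm from the pivot line, in mid width; moves with the rocker: 63 mm above the bench when off, 54 mm when on.
- narrow_rocker (a joint): Angle of the narrow rocker, rad: the same as the wide one in everything (0 = off, 0.44 = on, stays where it is left, same force, length and height) but only 18 mm wide.
- narrow_rocker_press (a point): The same point on the narrow rocker: on the upper face of the half that is up when off, 22 mm from the pivot line; 63 mm above the bench when off, 54 mm when on.
- small_button (a joint): Travel of the small round push button, m: 0 = up, 0.006 = fully down. Springy: fully down takes 4 N, and it returns by itself. Flat black cap of 24 mm diameter in a round steel collar of 40 mm diameter that ends 52 mm above the bench.
- small_button_top (a point): Centre of the top of the small button's cap; moves with it: 62 mm above the bench when up, 56 mm when down.
- mushroom (a joint): Travel of the large mushroom-headed button, m: 0 = up, 0.006 = fully down. Springy. To be left alone.
- mushroom_top (a point): Centre of the domed top of the mushroom-headed button, 68 mm above the bench; head diameter 40 mm.
- ring: Bystander: loose steel ring gauge lying flat, 44 mm diameter, 14 mm high. Origin: centre of its underside.
- tape: Bystander: loose roll of black tape lying flat, 59 mm diameter, 19 mm high. Origin: centre of its underside.
- jar: Bystander: loose clear jar with a screw lid, standing, 56 mm diameter, 74 mm high. Origin: centre of its underside.

How it is judged:
On the way, in this order (a step that is already met when the one before it is completed fails the run):
1. the wide rocker is pushed on (value of joint wide_rocker above 0.36 rad), for 0.1 s.
2. then the narrow rocker is pushed on (value of joint narrow_rocker above 0.36 rad), for 0.1 s.
3. then the small button is pressed in (value of joint small_button above 0.0045 m), for 0.05 s.
At the end, for the whole second after the job is handed in: Both rockers are on (over 0.36 of 0.44 rad), the small button has come back up (under 1 mm), the mushroom button is up (under 1 mm), and ring gauge, tape roll and jar are within 15 mm of where they stood (value of joint each of wide_rocker, narrow_rocker above 0.36 rad and value of joint each of small_button, mushroom below 0.001 m and distance of each of ring, tape, jar from where it was at the start of the episode below 0.015 m); the robot touches nothing.
It fails at once if the narrow rocker is switched before the wide one is on (value of joint narrow_rocker above 0.22 rad and value of joint wide_rocker below 0.36 rad).
It fails at once if the small button is pressed before both rockers are on (value of joint small_button above 0.003 m and value of joint any of wide_rocker, narrow_rocker below 0.36 rad).
It fails at once if the mushroom-headed button is pressed (value of joint mushroom above 0.002 m).
It fails at once if the ring gauge, tape roll or jar is shoved, lifted or carried (distance of any of ring, tape, jar from where it was at the start of the episode above 0.015 m).
It also fails if it takes over 43 s, if anything falls off the work surface, if the arm or the gripper's body presses on something with over 40 N, if the wrist force passes 120 N, or if a joint passes its speed limit or range.

## Working session

There is one attempt and no reset: what is moved stays moved. The work goes in short steps, Python scripts to look and compute and a tool call to move; the robot and the scene stay as the last step left them, time stands still between calls to the robot, and variables do not carry over. Pictures are saved under pics/ and viewed, at most 10 in all, crops included, and the job is handed in when it is done.

Besides the shell and the picture viewer there is one more tool, called after ">>>" by a JSON object that holds its "op" and its "data", one argument or row to a line. carry_out: Moves the arm, as the interface text tells. Its arguments: {"type":"object","properties":{"moves":{"type":"array","items":{"type":"array","items":{"type":"number"}}},"fingers":{"type":"number"},"force":{"type":"number"}},"required":["moves"]}

```bash
mkdir -p pics; python3 - <<'E'
from bench import read_state, viewer, r
import numpy as np,cv2,pickle
s=read_state();print(s['time'],s['ee_pos'],s['eef_rot'],s['width'],r.finger_overhang)
d={}
for n in('top','side'):
    c=viewer.camera(n);d[n]=c
    print(n,c['fx'],c['fy'],c['cx'],c['cy'],c['xyz'],c['orientation'])
    cv2.imwrite(f'pics/{n}0.png',c['pixels'][:,:,::-1])
pickle.dump(d,open('d.pkl','wb'))
E
```

```text
0.0 [ 0.17968355 -0.59821604  0.23575887] [ 9.89373444e-01  1.45394852e-01 -1.41124035e-04 -7.10844899e-04] 0.08737370797946369 0.014
top 476.42243952507016 476.42243952507016 279.5484826355831 216.44249393611645 [0.38487399 0.10172676 0.90918233] [-0.69666498  0.71615903 -0.02757323  0.03184124]
side 405.5573594281338 405.5573594281338 284.50954885711724 209.6900675097471 [ 0.18021706 -0.57524266  0.4954867 ] [ 0.85304292 -0.16334578  0.10496583 -0.48437394]
```

View pics/top0.png

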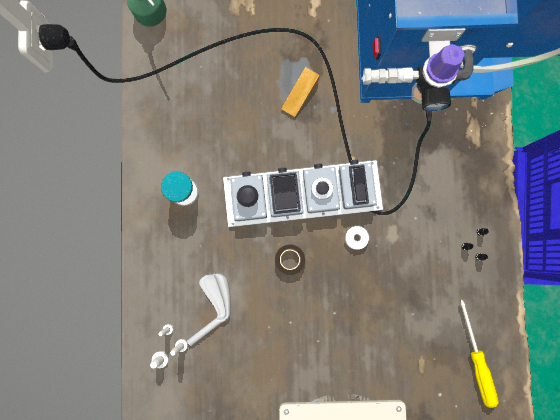

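View pics/side0.png

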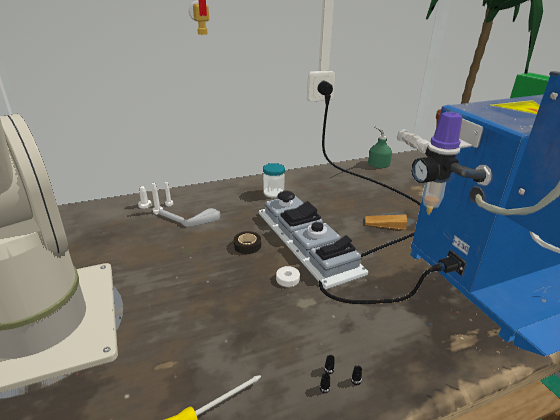

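The top view shows the row from left to right: mushroom (248,195), wide rocker (285,193), small button with collar (322,187), narrow rocker (359,185). The jar is at (178,188), the tape at (290,261) and the ring at (357,238). The side view agrees, and the rockers' far halves are up.

```bash
cat > h.py <<'E'
import numpy as np,cv2
from scipy.spatial.transform import Rotation as R
def cloud(c):
    v,u=np.mgrid[:420,:560];z=c['range_z']
    p=np.stack([(u-c['cx'])/c['fx']*z,(v-c['cy'])/c['fy']*z,z],-1)
    return p@R.from_quat(c['orientation']).as_matrix().T+c['xyz']
def cast(c,uv,h):
    d=np.array([(uv[0]-c['cx'])/c['fx'],(uv[1]-c['cy'])/c['fy'],1])
    d=R.from_quat(c['orientation']).as_matrix()@d
    return c['xyz']+d*(h-c['xyz'][2])/d[2]
E
python3 - <<'E'
from h import *;import pickle
c=pickle.load(open('d.pkl','rb'))['top'];P=cloud(c);z=P[...,2]
roi=np.zeros((420,560),bool);roi[150:235,215:390]=1
# plate+boxes: everything 5mm+ high, largest component
m=(roi&(z>.032)&(z<.046)).astype(np.uint8)
q=P[m>0][:,:2].astype(np.float32);print('boxtops',len(q),cv2.minAreaRect(q*1000))
# plate by ray-cast corners
for uv in((224,178),(377,160),(383,209),(230,227)):print(cast(c,uv,.01).round(4))
# black controls
g=cv2.cvtColor(c['pixels'],cv2.COLOR_RGB2GRAY)
n,l,st,ce=cv2.connectedComponentsWithStats((roi&(g<70)&(z>.047)).astype(np.uint8))
for i in range(1,n):
    if st[i,4]>60:
        k=l==i;print(ce[i].round(1),st[i],P[k].mean(0).round(4),z[k].max().round(4),cast(c,ce[i],.058).round(4))
t=P[20:200,360:520];print('machine low x',t[t[...,2]>.1][:,0].min(),'y',t[t[...,2]>.1][:,1].max(), 'zmax',t[...,2].max())
E
```

```text
boxtops 3356 ((508.2401123046875, 61.93226623535156), (88.63744354248047, 264.18359375), 4.773481845855713)
[0.5373 0.2101 0.01  ]
[ 0.5637 -0.0829  0.01  ]
[ 0.4694 -0.0901  0.01  ]
[0.4433 0.2004 0.01  ]
[358.5 176.1] [353 167  12  25 179] [ 0.5247 -0.0376  0.0636] 0.9092 [ 0.5257 -0.0385  0.058 ]
[283.7 183.4] [272 174  24  20 353] [0.5155 0.0967 0.0625] 0.9092 [0.5163 0.0967 0.058 ]
[248.  197.3] [238 186  20  21 160] [0.4914 0.1608 0.0697] 0.9092 [0.4928 0.1617 0.058 ]
machine low x 0.38487398805734147 y 0.10172676328188986 zmax 0.9091823304257898
```

>>> {"op": "carry_out", "data": {
  "moves": [
    [0,0,0,0,0,0.73],
    [0,0,0,0,0,0.73],
    [0.5,-0.8,0,0,0,0],
    [0.5,-0.8,0,0,0,0],
    [0.5,-0.8,0,0,0,0],
    [0.5,-0.8,0,0,0,0],
    [0.5,-0.8,0,0,0,0],
    [0.5,-0.8,0,0,0,0],
    [0.5,-0.8,0,0,0,0],
    [0.5,-0.8,0,0,0,0],
    [0.5,-0.8,0,0,0,0],
    [0.5,-0.8,0,0,0,0],
    [0.55,-0.95,0,0,0,0],
    [0.55,-0.95,0,0,0,0],
    [0.55,-0.95,0,0,0,0],
    [0.55,-0.95,0,0,0,0],
    [0.55,-0.95,0,0,0,0],
    [0.55,-0.95,0,0,0,0],
    [0.55,-0.95,0,0,0,0],
    [0.55,-0.95,0,0,0,0]
  ],
  "fingers": 0
}}

```text
time: 2.6
ee_pos: [0.4999, 0.0572, 0.2364]
eef_rot: [0.999, 0.044, -0.0, 0.0]
ft_force: [-0.0, -0.6, 0.1]
width: 0.0006
grip_force: 0.0
```

```bash
python3 - <<'E'
from bench import read_state, viewer
import cv2,pickle
s=read_state();print(s['time'],s['ee_pos'],s['eef_rot'],s['width'],s['ft_force'])
c=viewer.camera('wrist');pickle.dump(c,open('w.pkl','wb'));print(c['xyz'])
cv2.imwrite('pics/w1.png',c['pixels'][:,:,::-1])
E
```

```text
2.6 [0.49986085 0.0571771  0.23640044] [ 9.99043024e-01  4.37380739e-02 -4.32491216e-05  1.22111283e-04] 0.0006112069525651118 [-0.03986964 -0.55213194  0.12466009]
[0.56651025 0.06232388 0.38553424]
```

View pics/w1.png

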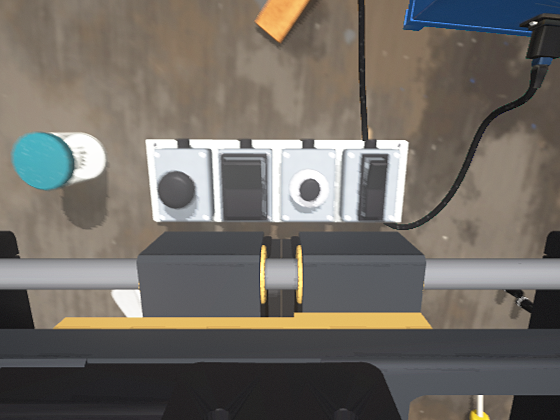

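The wrist view shows the row unobstructed: mushroom (177,189), wide rocker (245,187), small button (310,189), narrow rocker (374,187). The plate's far corners are at (147,139) and (408,140).

```bash
python3 - <<'E'
from h import *;import pickle
c=pickle.load(open('w.pkl','rb'));t=pickle.load(open('d.pkl','rb'))['top']
for n,uv,h in(('fl',(147,139),.01),('fr',(408,140),.01),('nr',(403,224),.01),('nl',(152,222),.01),('small',(310,189),.062),('mush',(177,189),.063)):print(n,cast(c,uv,h).round(4))
print('top small',cast(t,(322,187),.062).round(4))
g=cv2.cvtColor(c['pixels'],cv2.COLOR_RGB2GRAY)
P=cloud(c);z=P[...,2];roi=np.zeros_like(z,bool);roi[148:224,150:405]=1
n,l,st,ce=cv2.connectedComponentsWithStats((roi&(z>.048)&(z<.08)).astype(np.uint8))
for i in range(1,n):
    if st[i,4]>60:
        q=P[l==i];print(ce[i].round(0),st[i],q.mean(0).round(4),q.min(0).round(4),q.max(0).round(4))
n,l,st,ce=cv2.connectedComponentsWithStats((roi&(z>.0595)&(z<.08)).astype(np.uint8))
for i in range(1,n):
    if st[i,4]>30:print('hi',ce[i].round(0),P[l==i].mean(0).round(4))
E
```

```text
fl [0.5422 0.212  0.01  ]
fr [ 0.5672 -0.0819  0.01  ]
nr [ 0.4689 -0.094   0.01  ]
nl [0.4447 0.2071 0.01  ]
small [0.5105 0.0278 0.062 ]
mush [0.4989 0.1613 0.063 ]
top small [0.5071 0.0283 0.062 ]
[243. 189.] [ 221  154   48   68 2529] [0.503  0.0955 0.0571] [0.4653 0.0676 0.048 ] [0.5371 0.1212 0.068 ]
[261. 157.] [248 154  21  12  69] [0.5365 0.0803 0.0487] [0.5291 0.0725 0.048 ] [0.5405 0.0936 0.0499]
[364. 176.] [361 155   9  46 124] [ 0.5271 -0.0278  0.0487] [ 0.5012 -0.031   0.048 ] [ 0.5486 -0.0243  0.0503]
[376. 189.] [ 359  155   32   67 1267] [ 0.5149 -0.0407  0.0564] [ 0.4781 -0.0566  0.048 ] [ 0.5506 -0.0291  0.0676]
[177. 190.] [ 158  171   39   39 1172] [0.4983 0.1604 0.0658] [0.4779 0.1426 0.059 ] [0.5168 0.181  0.0706]
[310. 189.] [ 291  170   39   38 1113] [0.5099 0.0274 0.0563] [0.4892 0.007  0.048 ] [0.5283 0.0465 0.0648]
hi [244. 171.] [0.5233 0.0957 0.0632]
hi [379. 171.] [ 0.5352 -0.0386  0.0633]
hi [177. 190.] [0.4983 0.1605 0.0658]
hi [311. 191.] [0.509  0.0268 0.0625]
```

>>> {"op": "carry_out", "data": {
  "moves": [
    [0.71,-0.94,0,0,0,0],
    [0,0,0.9,0,0,0],
    [0,0,0.9,0,0,0],
    [0,0,0.9,0,0,0],
    [0,0,0.9,0,0,0],
    [0,0,0,0,0,0],
    [0,0,0,0,0,0]
  ]
}}

```text
time: 3.52
ee_pos: [0.5251, 0.0963, 0.0938]
eef_rot: [0.999, 0.044, 0.001, -0.0]
ft_force: [-0.0, -0.6, 0.5]
width: 0.0005
grip_force: 0.0
```

>>> {"op": "carry_out", "data": {
  "moves": [
    [0,0,0.2,0,0,0],
    [0,0,0.15,0,0,0],
    [0,0,0.15,0,0,0],
    [0,0,0.1,0,0,0],
    [0,0,0.05,0,0,0],
    [0,0,0,0,0,0],
    [0,0,0,0,0,0]
  ]
}}

```text
time: 4.4
ee_pos: [0.525, 0.0961, 0.0682]
eef_rot: [0.999, 0.044, 0.0, 0.001]
ft_force: [-6.3, -2.3, 22.9]
width: 0.0004
grip_force: 11.4
```

>>> {"op": "carry_out", "data": {
  "moves": [
    [0,0,-0.6,0,0,0],
    [0,0,-0.6,0,0,0],
    [0,0,0,0,0,0],
    [0,0.85,0,0,0,0],
    [0,0.85,0,0,0,0],
    [0,0.85,0,0,0,0],
    [0,0.84,0,0,0,0],
    [0,0,0,0,0,0],
    [0,0,0,0,0,0]
  ]
}}

```text
time: 5.52
ee_pos: [0.5359, -0.0384, 0.1137]
eef_rot: [0.999, 0.044, -0.001, -0.0]
ft_force: [-0.7, -1.3, 0.8]
width: 0.0001
grip_force: 0.0
```

```bash
python3 - <<'E'
from bench import read_state, viewer
from h import *
s=read_state();print(s['time'],s['ee_pos'],s['ft_force'])
c=viewer.camera('side');cv2.imwrite('pics/s2.png',cv2.resize(c['pixels'][160:300,230:400,::-1],None,fx=4,fy=4))
E
```

```text
5.525 [ 0.53586171 -0.03842357  0.11373592] [-0.68364243 -1.26538303  0.78224118]
```

View pics/s2.png

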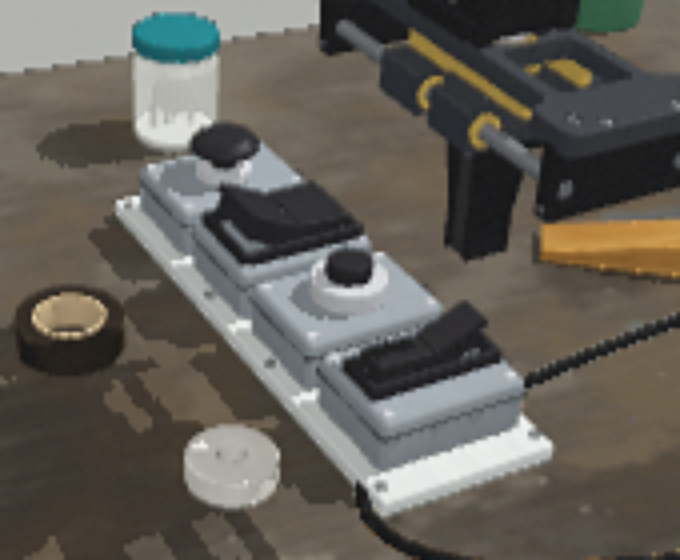

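The wide rocker has flipped: its near half is now up, at crop (240,205). The narrow rocker's far end is still up at (465,325), below the fingertips.

>>> {"op": "carry_out", "data": {
  "moves": [
    [0,0,0.5,0,0,0],
    [0,0,0.2,0,0,0],
    [0,0,0.15,0,0,0],
    [0,0,0.15,0,0,0],
    [0,0,0.1,0,0,0],
    [0,0,0.05,0,0,0],
    [0,0,0,0,0,0],
    [0,0,0,0,0,0]
  ]
}}

```text
time: 6.58
ee_pos: [0.5363, -0.0392, 0.0686]
eef_rot: [0.999, 0.044, -0.0, 0.0]
ft_force: [1.3, 0.2, 0.2]
width: 0.0005
grip_force: 0.5
```

>>> {"op": "carry_out", "data": {
  "moves": [
    [0,0,0.04,0,0,0],
    [0,0,0.02,0,0,0],
    [0,0,0,0,0,0],
    [0,0,0,0,0,0]
  ]
}}

```text
time: 7.08
ee_pos: [0.5364, -0.0392, 0.0681]
eef_rot: [0.999, 0.044, -0.0, 0.001]
ft_force: [-11.0, -0.2, 26.8]
width: 0.0005
grip_force: 13.4
```

>>> {"op": "carry_out", "data": {
  "moves": [
    [0,0,-0.6,0,0,0],
    [0,0,-0.6,0,0,0],
    [0,0,0,0,0,0],
    [-0.27,-0.85,0,0,0,0],
    [-0.27,-0.85,0,0,0,0],
    [0,0,0,0,0,0],
    [0,0,0,0,0,0]
  ]
}}

```text
time: 7.95
ee_pos: [0.5087, 0.026, 0.1135]
eef_rot: [0.999, 0.044, -0.0, 0.0]
ft_force: [-0.3, 0.3, -0.6]
width: 0.0004
grip_force: 0.0
```

```bash
python3 - <<'E'
from bench import read_state, viewer
from h import *
s=read_state();print(s['time'],s['ee_pos'],s['ft_force'])
c=viewer.camera('side');cv2.imwrite('pics/s3.png',cv2.resize(c['pixels'][160:300,230:400,::-1],None,fx=4,fy=4))
E
```

```text
7.95 [0.50873778 0.02595644 0.11351454] [-0.32132139  0.25682912 -0.62240894]
```

View pics/s3.png

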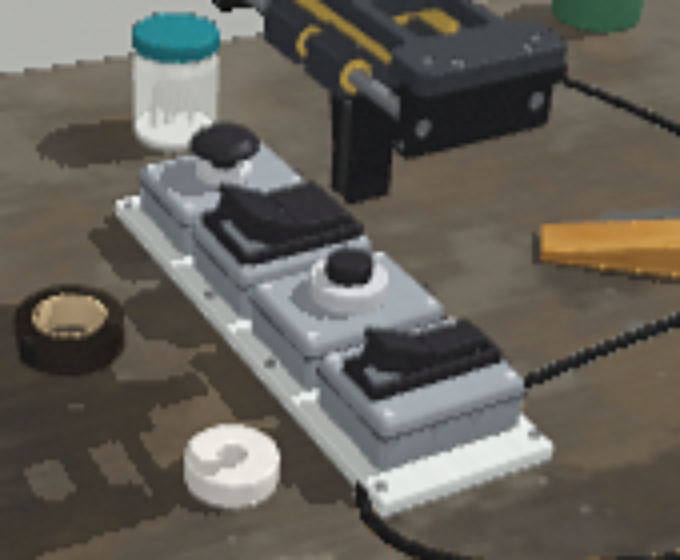

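Both rockers are now on. The button cap is at crop (350,265), below the fingertips.

>>> {"op": "carry_out", "data": {
  "moves": [
    [0,0,0.5,0,0,0],
    [0,0,0.3,0,0,0],
    [0,0,0.15,0,0,0],
    [0,0,0.1,0,0,0],
    [0,0,0.07,0,0,0],
    [0,0,0,0,0,0],
    [0,0,0,0,0,0]
  ]
}}

```text
time: 8.88
ee_pos: [0.5091, 0.0264, 0.0703]
eef_rot: [0.999, 0.044, 0.0, 0.001]
ft_force: [-6.0, -2.9, 11.4]
width: 0.0007
grip_force: 6.2
```

>>> {"op": "carry_out", "data": {
  "moves": [
    [0,0,0.04,0,0,0],
    [0,0,0,0,0,0],
    [0,0,-0.6,0,0,0],
    [0,0,-0.8,0,0,0],
    [0,0,-0.9,0,0,0],
    [0,0,-0.9,0,0,0],
    [0,0,0,0,0,0],
    [0,0,0,0,0,0]
  ]
}}

```text
time: 9.88
ee_pos: [0.5089, 0.0267, 0.1954]
eef_rot: [0.999, 0.044, 0.0, 0.0]
ft_force: [-0.2, -0.2, -0.5]
width: 0.0003
grip_force: 0.0
```

```bash
python3 - <<'E'
from bench import read_state, viewer
from h import *
s=read_state();print(s['time'],s['ee_pos'],s['ft_force'])
c=viewer.camera('side');cv2.imwrite('pics/s4.png',cv2.resize(c['pixels'][160:300,230:400,::-1],None,fx=4,fy=4))
E
```

```text
9.875 [0.50886378 0.02666679 0.19539993] [-0.24828411 -0.20108681 -0.48204044]
```

View pics/s4.png

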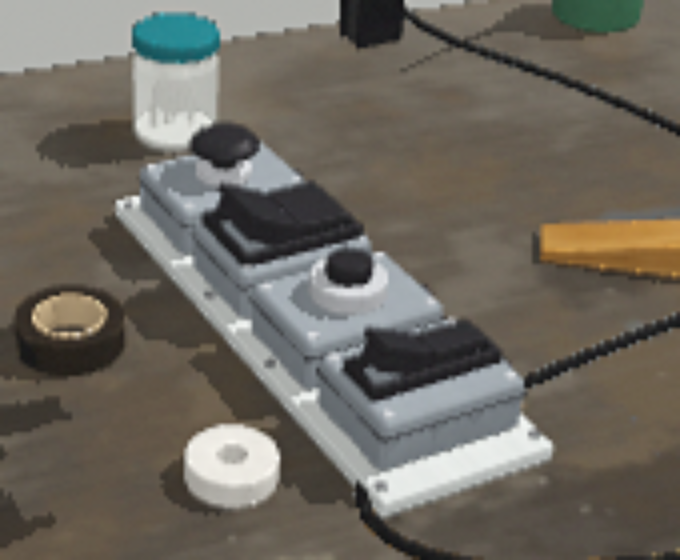

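Both rockers are on, the button cap is back up at (350,265), the bystanders have not moved, and the arm is clear.

```bash
python3 -c "
from bench import r
print(r.close_job())"
```

```text
the job is handed in; nothing more can be done
None
```

I switched on the wide rocker, then the narrow rocker, pressed the small button and let it come back up, and handed the job in at about 10 s. The last picture shows both rockers on, the mushroom button up, and the ring, tape and jar where they were; the hand-in gave no verdict.

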